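# Release a filled mould from the vibrating table

### The job

The mould held on the little vibrating table is finished. Lift the sprung hold-down arm up and over until it stays open by itself, and only after that slide the mould sideways off the table's bed onto the empty rest beside it, so that it lies flat and wholly on the rest, sticking out over neither end. Leave the arm standing open and do not knock over or shove the other things about.

Things in the scene. Friction and masses are not known exactly. Their poses are not given: they have to be found in the camera images.
- vibe: vibrating table, fixed: grey housing, aluminium bed 135 (x) x 180 (y) mm, top 58 mm above work surface. Origin: under bed's middle, at work-surface height. x points from bed to hinge posts (roughly away from robot), y the way the mould slides. Lips 8 mm high along y at bed's front and back, inner faces x = +-56.5 mm; y ends open. Hinge posts and spring: x 60 to 150, y +-46, up to 120 mm
- clamp (a joint): angle of the sprung hold-down arm: 0 = down, rubber foot pressing on the mould (about 10 N); grows as the bar end rises; stop at 1.8 rad, leaning back past upright. The spring presses it down (5 to 7 N at the bar) up to the hold-open point at about 1.1 rad; beyond that it swings open to the stop by itself and stays
- clamp_hinge (a point): point on the hinge axis, midway between the posts, at (110, 0, 105) mm in the vibe frame; the axis is parallel to vibe y. Its axes are those of vibe
- clamp_bar (a point): middle of the steel cross bar at the arm's free end (moves with it), 210 mm from the hinge; 12 mm thick, 130 mm long, parallel to vibe y. When down it is at (-100, 0, 105) mm in the vibe frame, in front of the bed with nothing under it. The arm, 16 mm wide, 10 mm thick, runs from it straight to the hinge
- mould: the grey mould under the arm, 105 (x) x 140 (y) x 24 (z) mm, about 0.35 kg, with 12 yellow filled cavities on top; loose. Origin: centre of its underside
- rest: the empty white rest on short legs, fixed, left or right of the vibrating table, axes parallel to vibe's; 138 (x) x 180 (y) mm, flat top 56 mm above work surface (2 mm below the bed), gap of 22 to 42 mm between bed and rest. Lips 8 mm high along y at front and back, inner faces x = +-64 mm; y ends open. Origin: under its centre, at work-surface height
- full_rest: a rest just like it on the other side of the vibrating table, already filled by another such mould in its middle, fixed (mould top 80 mm above the work surface, its end 20 mm in from the rest's end). Origin as for rest
- cup: yellow cup, 76 mm across, 95 mm high, standing behind one of the rests. Origin: under its centre; leave alone
- jar: closed glass jar, 70 mm across, 100 mm high, behind the other rest. Origin: under its centre; leave alone
- spatula: spatula 200 mm long lying on the work surface in front of a rest. Origin: underside, middle; leave alone
- tart_ring: steel ring, 90 mm across, 20 mm high, lying in front of a rest. Origin: under its centre; leave alone
- bowl: steel bowl, 140 mm across, 60 mm high, out to the left. Origin: under its centre; leave alone
- rolling_pin: wooden rolling pin, 300 mm long, 44 mm thick, out to the right. Origin: underside, middle; leave alone
Things that resemble listed ones, but are neither listed nor needed, are in the scene too. Of the things that look like the mould, the larger one is meant.

How it is judged (in metres and radians):
On the way:
1. the arm stands open by itself, untouched, and the mould is still in its place on the bed (value of joint clamp above 1.5 rad and contact force between each of the fingers, the arm and vibe below 0.3 N and distance of mould from where it was at the start of the episode below 0.03 m), for 0.3 s.
At the end, for the whole second after the job is handed in: The arm stands open by itself (over 1.5 rad); the mould lies flat (within 0.04 rad) and at rest on the empty rest's top, between its lips (within 16 mm of the middle front to back), its middle within 22 mm of the rest's middle along the sliding direction, so that it sticks out over neither end (value of joint clamp above 1.5 rad and y of mould in the frame of rest between -0.022 and 0.022 m and x of mould in the frame of rest between -0.016 and 0.016 m and z of mould in the frame of rest between 0.053 and 0.059 m and angle between mould's own z axis and vertical below 0.04 rad and linear speed of mould below 0.01 m/s); the robot touches nothing.
It fails at once if the mould is dragged from its place (over 30 mm) before the arm is open (value of joint clamp below 1.2 rad and distance of mould from where it was at the start of the episode above 0.03 m).
It fails at once if the mould is tipped by more than 0.25 rad (angle between mould's own z axis and vertical above 0.25 rad).
It fails at once if another loose thing is shoved by more than 40 mm or knocked over (distance of any of cup, jar, spatula, tart_ring, bowl, rolling_pin from where it was at the start of the episode above 0.04 m or angle between any of cup, jar's own z axis and vertical above 0.5 rad).
It also fails if it takes over 51 s, if anything falls off the work surface, if the arm or the gripper's body presses on something with over 40 N, if the wrist force passes 120 N, or if a joint passes its speed limit or range.

### The arm

A 6-joint arm with a two-finger parallel gripper is mounted at the origin on the work surface. World frame = base frame: x ahead of the robot, y to its left, z up, the work surface at z = 0. Lengths are in mm, angles in degrees, forces in N, time in s.
With the tool pointing down it reaches from about 300 to 850 mm from the base axis. Payload 4.2 kg.
Tool frame: the origin (TCP) lies between the finger pads; the fingertips stand 22 mm ahead of it and the grasp point (between the pads) lies 3 mm ahead of it; z points along the fingers, y is the direction in which the jaws open and shut (so a half turn about z gives the same grasp; the last joint's range is limited). The gripper opens to 91 mm and grips with 3 to 60 N. Pads are 32 mm wide; open, the fingers measure 118 mm over their backs; the gripper's body (76 mm by 178 mm) begins 60 mm behind the grasp point.
Start: joints at [72.479, 18.312, 89.639, -0, 72.044, -1.146], TCP at [162.108, 551.69, 235.976] pointing down, gripper open.
Joint ranges: [-177.97, 177.97], [-48.28, 115.42], [12.27, 149.76], [-77.06, 257.06], [2.81, 150.46], [-146.56, 146.56]. Speed limits (degrees/s): [147.25, 147.25, 180, 180, 180, 180].

### API

Orientations are given as [roll, pitch, yaw] about the fixed x, y, z axes, in that order (R = Rz(yaw) Ry(pitch) Rx(roll)).
In Python, from workcell import telemetry, cams, env gives the robot as it stands.
- The arm moves only by the shell command python3 -m inch 'ROWS' [FORCE]. ROWS is JSON, a list of rows, each an object of numbers: "x", "y", "z": the shift along the tool's x, y, z in cm; "yaw": the turn about the tool's z in units of 5 degrees (1.0 is 5 degrees); "gripper": the gripper's target within -1 to 1 (fully open at 1, half-way at 0, shut at -1). A call has 1 to 12 rows; each row shifts and turns the commanded pose from where the row before left it, along the tool's axes as they then stand; what a row does not reach is not made up. A row lasts 1/12 s, in which the tool goes at most 41.7 mm and 7.16 degrees, less where a joint would pass 70% of its speed; a pose out of reach is approached as far as the arm can. A call is refused whole if a number of a shift passes 4.17 or a number of a turn 1, either way. A call with a gripper value outside its range is refused whole. The fingers move at their own pace and stop on an object; FORCE is the grip in N (left out, the last holds). Time passes only in rows, so rows that do not move let the fingers close. It gives the time, the measured TCP pose, the force and the opening at its end, in the units of the state.
- telemetry.state(): the state, without advancing time (a new reading comes with each control period).
- cams.grab_frame(name): name is "scene" or "top" or "wrist"; returns a dict with "pixels" (480x640x3 uint8, red, green, blue), "mtx" (3x3 intrinsics, pixels), "distortion" ([k1, k2, p1, p2, k3] as OpenCV has them; the pictures are not rectified), "rvec" (rotation vector, rad) and "tvec" (3), from world to camera coordinates, as OpenCV has them. Camera axes: x right, y down, z forward; pixel columns grow to the right and rows downward; lengths in mm; the calibration is good to about 2 mm. A picture is of the moment at which its call begins. There is no depth.
- env.job_done(): hands the job in, once; it reports no verdict.
The state is a dict: "time_s": time; "qpos": joint angles; "qvel": joint speeds; "effort": joint torques, N m; "ee_pos": TCP position; "ee_rot": TCP orientation; "force": force on the tool from outside, world axes, zero at the start; "torque": the same for the moment, N m; "gripper_width": finger opening in mm.
Only numpy, scipy, OpenCV 4.12 (cv2) and the standard library are available. Lean on these libraries where they do the work, as an engineer would, in place of code of your own. Each camera call takes 0.05 s, during which the arm holds its last target. There are 200 camera calls.

## Working session

There is one attempt and no reset: what is moved stays moved. The work goes in short steps, Python scripts to look and compute and a shell command to move; the robot and the scene stay as the last step left them, time stands still between calls to the robot, and variables do not carry over. Pictures are saved under pics/ and viewed, about 8 in all and at most 12, crops included, and the job is handed in when it is done.

```bash
mkdir -p pics; ls; python3 - <<'E'
from workcell import telemetry, cams
import cv2,numpy as np
print(telemetry.state())
for n in ("top","scene"):
    f=cams.grab_frame(n); cv2.imwrite(f"pics/{n}0.png",f["pixels"][:,:,::-1])
    np.savez(f"pics/{n}0.npz",**f); print(n,f["mtx"].tolist(),f["distortion"],f["rvec"],f["tvec"])
E
```

```text
pics
{'time_s': 0.0, 'qpos': array([ 7.24779081e+01,  1.83504713e+01,  8.97065376e+01, -2.23672855e-03,
        7.20430292e+01, -1.14751123e+00]), 'qvel': array([-0.02651512,  0.01472075, -0.1346462 ,  0.02871728,  0.0329209 ,
        0.0901212 ]), 'effort': array([-2.43325470e-03, -4.12443209e+01, -2.31972849e+01,  7.23168603e-02,
        4.58345760e-02, -1.32565829e-04]), 'ee_pos': array([161.98705284, 551.22537435, 235.13107866]), 'ee_rot': array([-1.79899939e+02,  1.22727510e-04,  1.63626111e+02]), 'force': array([ 0.28144793, -0.10867202,  0.09459002]), 'torque': array([0.04940598, 0.02323838, 0.03157346]), 'gripper_width': 91.56708967432705}
top [[474.5256244063242, 0.0, 317.44821824008187], [0.0, 474.5256244063242, 236.31652796398393], [0.0, 0.0, 1.0]] [-0.09059247  0.          0.          0.          0.        ] [ 2.16794117 -2.1480639   0.07123217] [  -3.88617804  568.23477806 1177.93758353]
scene [[541.8151113908662, 0.0, 314.44290524454755], [0.0, 541.8151113908662, 234.92278745282474], [0.0, 0.0, 1.0]] [-0.14490417  0.          0.          0.          0.        ] [ 2.46602866  0.86509802 -0.24650211] [-427.24955543 -254.48160033 1543.92738351]
```

View pics/top0.png

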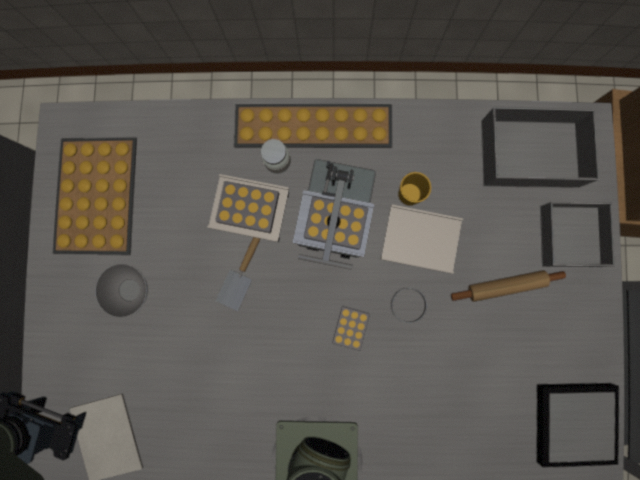

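View pics/scene0.png

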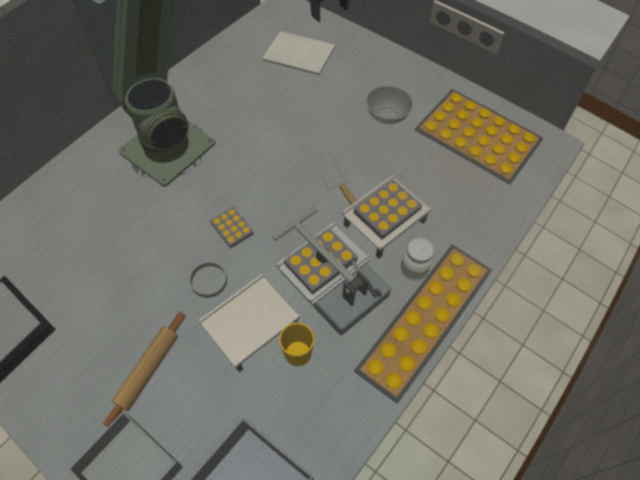

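Candidates for the mould in the top view are (335,222) under the arm, (248,207) on the full rest, and a small one at (351,327). The one under the arm at (335,222) is meant. The empty rest is at (422,238), on the robot's right. I'll take an enlarged crop to confirm.

```bash
cat > h.py <<'E'
import cv2,numpy as np
from scipy.spatial.transform import Rotation as Ro
def ray(f,uv):
    K,d=np.array(f["mtx"]),np.array(f["distortion"]); R=cv2.Rodrigues(np.array(f["rvec"]))[0]
    p=cv2.undistortPoints(np.array([[uv]],float),K,d)[0,0]
    return -R.T@np.ravel(f["tvec"]), R.T@np.array([*p,1.])
def at(f,uv,z):
    c,r=ray(f,uv); return (c+r*(z-c[2])/r[2])[:2]
def proj(f,P):
    return cv2.projectPoints(np.array(P,float).reshape(-1,3),np.array(f["rvec"]),np.array(f["tvec"]),np.array(f["mtx"]),np.array(f["distortion"]))[0][:,0]
E
python3 - <<'E'
from h import *
f=np.load("pics/top0.npz"); im=f["pixels"][:,:,::-1]
c=im[150:285,290:470]; c=np.clip(cv2.resize(c,None,fx=4.4,fy=4.4,interpolation=cv2.INTER_CUBIC)*1.0*1.3,0,255).astype(np.uint8)
cv2.imwrite("pics/crop1.png",c)
E
```

```text
(no output)
```

View pics/crop1.png

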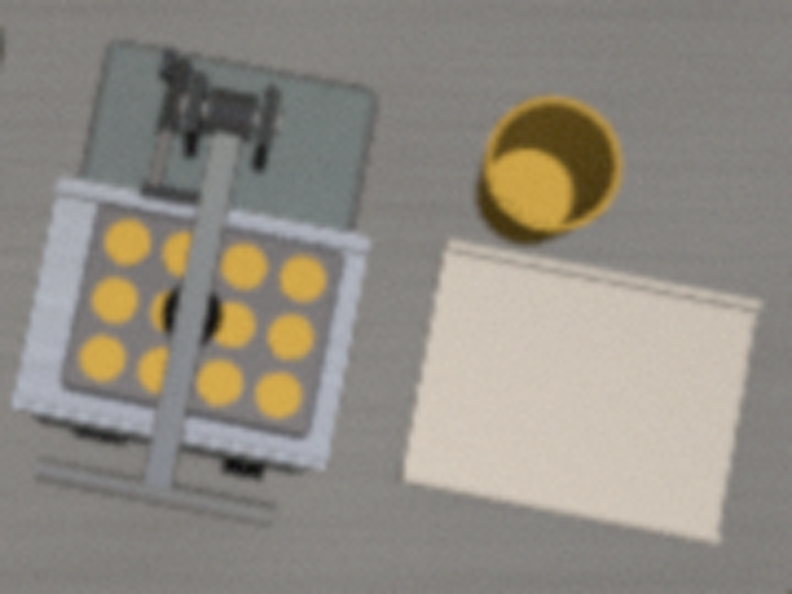

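The crop confirms the grey 12-cavity mould on the bed under the arm (crop centre about (203,320)), the cross bar at the near edge (40,470)–(272,513), and the empty rest centred at (584,392). Now to turn these into poses.

```bash
python3 - <<'E'
from h import *
f=np.load("pics/top0.npz")
def q(pts,z,n):
    P=np.array([at(f,(290+(u+.5)/4.4-.5,150+(v+.5)/4.4-.5),z) for u,v in pts])
    print(n,P.round(0).tolist(),"c",P.mean(0).round(1))
    if len(P)==4:
        ys=((P[0]-P[1])+(P[3]-P[2]))/2; xs=((P[0]-P[3])+(P[1]-P[2]))/2
        print("  ylen",np.hypot(*ys).round(1),"yaw",np.degrees(np.arctan2(-ys[0],ys[1])).round(2),"xlen",np.hypot(*xs).round(1),"yaw",np.degrees(np.arctan2(xs[1],xs[0])).round(2))
    else:
        ys=P[0]-P[1]; print("  len",np.hypot(*ys).round(1),np.degrees(np.arctan2(-ys[0],ys[1])).round(2))
q([(97,205),(343,250),(308,437),(62,388)],82,"mould")
q([(58,182),(370,242),(325,467),(15,408)],66,"bed")
q([(450,243),(762,302),(720,542),(404,480)],64,"rest")
q([(40,470),(272,513)],105,"bar")
q([(228,112),(228,112)],105,"hinge")
for n,uv,z in [("cup",(415,187),95),("ring",(408,305),10),("small",(351,327),20),("spat",(244,275),0)]: print(n,at(f,uv,z).round())
E
```

```text
mould [[661.0, 15.0], [637.0, -122.0], [533.0, -102.0], [559.0, 33.0]] c [597.7 -44. ]
  ylen 138.3 yaw -10.49 xlen 104.7 yaw -10.24
bed [[677.0, 38.0], [644.0, -138.0], [518.0, -113.0], [549.0, 60.0]] c [597.1 -38.2]
  ylen 177.3 yaw -10.5 xlen 129.6 yaw -10.54
rest [[644.0, -183.0], [612.0, -358.0], [478.0, -333.0], [511.0, -157.0]] c [ 561.4 -257.8]
  ylen 178.6 yaw -10.51 xlen 136.5 yaw -11.0
bar [[513.0, 43.0], [491.0, -82.0]] c [501.6 -19.5]
  len 126.7 -9.97
hinge [[709.0, -57.0], [709.0, -57.0]] c [709.2 -57.2]
  len 0.0 -0.0
cup [ 683. -235.]
ring [ 396. -230.]
small [341. -85.]
spat [468. 192.]
```

Vibe frame: origin about (598,−38.5), yaw −10.5°. The rest centre is at vibe y ≈ −222 and x ≈ +4. The plan is to grip the bar at vibe y = −38 with the jaws across it and carry it along its arc. First I'll travel above it and turn so that the jaws lie along vibe x (yaw 79.5).

```bash
python3 -m inch '[{"x":-2.45,"y":-2.45,"gripper":0},{"x":-2.45,"y":-2.45},{"x":-2.45,"y":-2.45},{"x":-2.45,"y":-2.45},{"x":-2.45,"y":-2.45},{"x":-2.45,"y":-2.45},{"x":-2.45,"y":-2.45},{"x":-2.45,"y":-2.45},{"x":-2.45,"y":-2.45},{"x":-2.45,"y":-2.45}]' 30
python3 -m inch '[{"x":-2.45,"y":-2.45},{"x":-2.45,"y":-2.45},{"x":-2.45,"y":-2.45},{"x":-2.45,"y":-2.45},{"x":-2.45,"y":-2.45},{"x":-2.45,"y":-2.45},{"x":-2.45,"y":-2.45},{"x":-2.45,"y":-2.45},{"x":-2.45,"y":-2.45},{"x":-2.45,"y":-2.45}]'
python3 -m inch '[{"yaw":1},{"yaw":1},{"yaw":1},{"yaw":1},{"yaw":1},{"yaw":1},{"yaw":1},{"yaw":1},{"yaw":1}]'
python3 -m inch '[{"yaw":1},{"yaw":1},{"yaw":1},{"yaw":1},{"yaw":1},{"yaw":1},{"yaw":1},{"yaw":0.8},{}]'
python3 - <<'E'
from h import *; from workcell import cams
f=cams.grab_frame("wrist"); cv2.imwrite("pics/w1.png",f["pixels"][:,:,::-1]); np.savez("pics/w1.npz",**f)
d=np.radians(-10.5); ux=np.array([np.cos(d),np.sin(d)]); uy=np.array([-ux[1],ux[0]]); o=np.array([598,-38.5])
for y in(-65,-38,0,65): print(y,proj(f,[*(o-100*ux+y*uy),105])[0].round())
E
```

```text
-65 [-156.  672.]
-38 [-132.  670.]
0 [-97. 667.]
65 [-37. 661.]invalid input
invalid input
invalid input
invalid input
```

View pics/w1.png

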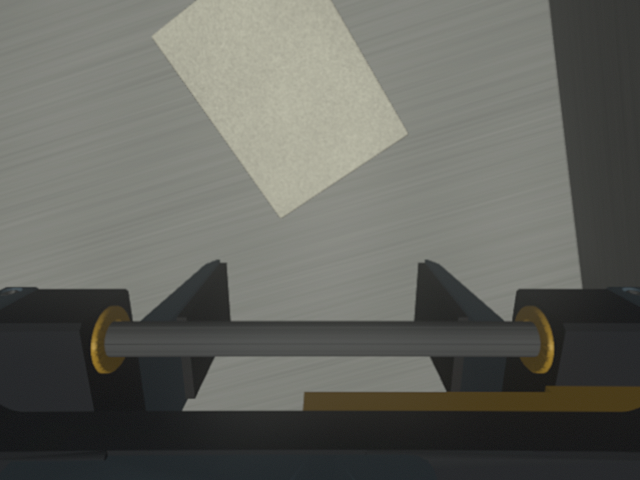

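The moves were refused, so the arm is still at the start; the picture shows only the worktop and the fingers. Rows probably need every key, so I'll try one full row.

```bash
python3 -m inch '[{"x":-2.45,"y":-2.45,"z":0,"yaw":0,"gripper":0}]' 30
```

```text
time_s: 0.23
ee_pos: [177.3, 524.8, 235.1]
ee_rot: [179.8, -0.1, 163.8]
force: [0.3, 0.3, -0.6]
gripper_width: 87.4
```

```bash
python3 -m inch '[{"x":-2.45,"y":-2.45,"z":0,"yaw":0,"gripper":0},{"x":-2.45,"y":-2.45,"z":0,"yaw":0,"gripper":0},{"x":-2.45,"y":-2.45,"z":0,"yaw":0,"gripper":0},{"x":-2.45,"y":-2.45,"z":0,"yaw":0,"gripper":0},{"x":-2.45,"y":-2.45,"z":0,"yaw":0,"gripper":0},{"x":-2.45,"y":-2.45,"z":0,"yaw":0,"gripper":0},{"x":-2.45,"y":-2.45,"z":0,"yaw":0,"gripper":0},{"x":-2.45,"y":-2.45,"z":0,"yaw":0,"gripper":0},{"x":-2.45,"y":-2.45,"z":0,"yaw":0,"gripper":0},{"x":-2.45,"y":-2.45,"z":0,"yaw":0,"gripper":0}]'
python3 -m inch '[{"x":-2.45,"y":-2.45,"z":0,"yaw":0,"gripper":0},{"x":-2.45,"y":-2.45,"z":0,"yaw":0,"gripper":0},{"x":-2.45,"y":-2.45,"z":0,"yaw":0,"gripper":0},{"x":-2.45,"y":-2.45,"z":0,"yaw":0,"gripper":0},{"x":-2.45,"y":-2.45,"z":0,"yaw":0,"gripper":0},{"x":-2.45,"y":-2.45,"z":0,"yaw":0,"gripper":0},{"x":-2.45,"y":-2.45,"z":0,"yaw":0,"gripper":0},{"x":-2.45,"y":-2.45,"z":0,"yaw":0,"gripper":0},{"x":-2.45,"y":-2.45,"z":0,"yaw":0,"gripper":0}]'
python3 -m inch '[{"x":0,"y":0,"z":0,"yaw":1,"gripper":0},{"x":0,"y":0,"z":0,"yaw":1,"gripper":0},{"x":0,"y":0,"z":0,"yaw":1,"gripper":0},{"x":0,"y":0,"z":0,"yaw":1,"gripper":0},{"x":0,"y":0,"z":0,"yaw":1,"gripper":0},{"x":0,"y":0,"z":0,"yaw":1,"gripper":0},{"x":0,"y":0,"z":0,"yaw":1,"gripper":0},{"x":0,"y":0,"z":0,"yaw":1,"gripper":0},{"x":0,"y":0,"z":0,"yaw":1,"gripper":0}]'
python3 -m inch '[{"x":0,"y":0,"z":0,"yaw":1,"gripper":0},{"x":0,"y":0,"z":0,"yaw":1,"gripper":0},{"x":0,"y":0,"z":0,"yaw":1,"gripper":0},{"x":0,"y":0,"z":0,"yaw":1,"gripper":0},{"x":0,"y":0,"z":0,"yaw":1,"gripper":0},{"x":0,"y":0,"z":0,"yaw":1,"gripper":0},{"x":0,"y":0,"z":0,"yaw":1,"gripper":0},{"x":0,"y":0,"z":0,"yaw":0.8,"gripper":0},{"x":0,"y":0,"z":0,"yaw":0,"gripper":0}]'
python3 - <<'E'
from h import *; from workcell import cams
f=cams.grab_frame("wrist"); cv2.imwrite("pics/w2.png",f["pixels"][:,:,::-1]); np.savez("pics/w2.npz",**f)
d=np.radians(-10.5); ux=np.array([np.cos(d),np.sin(d)]); uy=np.array([-ux[1],ux[0]]); o=np.array([598,-38.5])
for y in(-65,-38,0,65): print(y,proj(f,[*(o-100*ux+y*uy),105])[0].round())
E
```

```text
time_s: 1.07
ee_pos: [345.0, 215.5, 235.9]
ee_rot: [180.0, 0.0, 163.6]
force: [0.3, 0.1, -0.1]
gripper_width: 45.5
time_s: 1.82
ee_pos: [494.4, -58.3, 235.8]
ee_rot: [180.0, -0.0, 163.6]
force: [-0.3, 0.6, 0.9]
gripper_width: 45.5
time_s: 2.57
ee_pos: [493.9, -56.6, 235.7]
ee_rot: [-180.0, -0.0, 118.4]
force: [-1.1, 0.3, 0.5]
gripper_width: 45.6
time_s: 3.32
ee_pos: [493.9, -56.5, 235.7]
ee_rot: [-180.0, -0.0, 79.6]
force: [-0.3, 0.6, 0.0]
gripper_width: 45.4
-65 [320. 271.]
-38 [320. 238.]
0 [320. 188.]
65 [320.  95.]
```

View pics/w2.png

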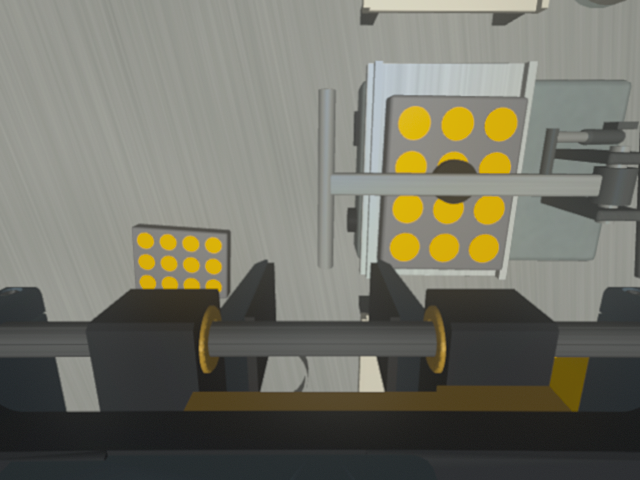

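The wrist view shows the bar at column 326 (rows 90–267), against a predicted 320, so it is about 4 mm further along vibe +x. I'll shift +0.4 cm in y, descend 12.9 cm and grip.

```bash
python3 -m inch '[{"x":0,"y":0.4,"z":2,"yaw":0,"gripper":0},{"x":0,"y":0,"z":2,"yaw":0,"gripper":0},{"x":0,"y":0,"z":2,"yaw":0,"gripper":0},{"x":0,"y":0,"z":2,"yaw":0,"gripper":0},{"x":0,"y":0,"z":2,"yaw":0,"gripper":0},{"x":0,"y":0,"z":1.5,"yaw":0,"gripper":0},{"x":0,"y":0,"z":1,"yaw":0,"gripper":0},{"x":0,"y":0,"z":0.4,"yaw":0,"gripper":0},{"x":0,"y":0,"z":0,"yaw":0,"gripper":0}]'
python3 -m inch '[{"x":0,"y":0,"z":0,"yaw":0,"gripper":-1},{"x":0,"y":0,"z":0,"yaw":0,"gripper":-1},{"x":0,"y":0,"z":0,"yaw":0,"gripper":-1},{"x":0,"y":0,"z":0,"yaw":0,"gripper":-1},{"x":0,"y":0,"z":0,"yaw":0,"gripper":-1},{"x":0,"y":0,"z":0,"yaw":0,"gripper":-1},{"x":0,"y":0,"z":0,"yaw":0,"gripper":-1}]' 35
```

```text
time_s: 4.12
ee_pos: [497.7, -57.2, 106.3]
ee_rot: [-179.9, -0.0, 79.7]
force: [0.3, 0.1, 0.8]
gripper_width: 45.6
time_s: 4.7
ee_pos: [496.5, -57.0, 107.1]
ee_rot: [-179.8, -0.0, 79.6]
force: [-4.0, -0.5, 6.2]
gripper_width: 11.1
```

```bash
python3 -m inch '[{"x":0,"y":0.1,"z":-2.1,"yaw":0,"gripper":-1},{"x":0,"y":0.31,"z":-2.08,"yaw":0,"gripper":-1},{"x":0,"y":0.52,"z":-2.03,"yaw":0,"gripper":-1},{"x":0,"y":0.72,"z":-1.97,"yaw":0,"gripper":-1},{"x":0,"y":0.91,"z":-1.89,"yaw":0,"gripper":-1},{"x":0,"y":0,"z":0,"yaw":0,"gripper":-1}]'
python3 - <<'E'
from h import *; from workcell import cams
f=cams.grab_frame("scene"); cv2.imwrite("pics/s2.png",cv2.resize(f["pixels"][130:370,170:490,::-1],None,fx=2.2,fy=2.2))
E
```

```text
time_s: 5.2
ee_pos: [521.2, -61.7, 209.4]
ee_rot: [-179.7, 0.0, 79.6]
force: [-8.4, 1.8, -1.6]
gripper_width: 11.1
```

View pics/s2.png

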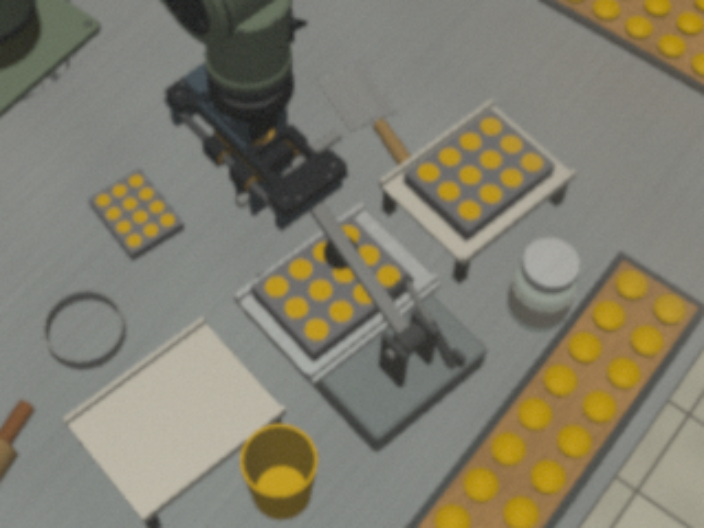

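The arm is rising with the gripper: the foot is off the mould, and the mould is still on the bed (crop about (325,285)). I'll carry on over the top.

```bash
python3 -m inch '[{"x":0,"y":1.1,"z":-1.79,"yaw":0,"gripper":-1},{"x":0,"y":1.27,"z":-1.67,"yaw":0,"gripper":-1},{"x":0,"y":1.43,"z":-1.54,"yaw":0,"gripper":-1},{"x":0,"y":1.58,"z":-1.39,"yaw":0,"gripper":-1},{"x":0,"y":1.71,"z":-1.22,"yaw":0,"gripper":-1},{"x":0,"y":0,"z":0,"yaw":0,"gripper":-1}]'
python3 -m inch '[{"x":0,"y":1.82,"z":-1.05,"yaw":0,"gripper":-1},{"x":0,"y":1.92,"z":-0.86,"yaw":0,"gripper":-1},{"x":0,"y":1.99,"z":-0.66,"yaw":0,"gripper":-1},{"x":0,"y":2.05,"z":-0.46,"yaw":0,"gripper":-1},{"x":0,"y":0,"z":0,"yaw":0,"gripper":-1}]'
python3 -m inch '[{"x":0,"y":2.08,"z":-0.25,"yaw":0,"gripper":-1},{"x":0,"y":2.1,"z":-0.05,"yaw":0,"gripper":-1},{"x":0,"y":0,"z":0,"yaw":0,"gripper":-1},{"x":0,"y":0,"z":0,"yaw":0,"gripper":-1}]'
```

```text
time_s: 5.75
ee_pos: [592.6, -75.3, 288.6]
ee_rot: [180.0, 0.1, 79.6]
force: [-11.7, 0.7, 17.0]
gripper_width: 11.3
time_s: 6.17
ee_pos: [673.7, -90.7, 316.4]
ee_rot: [179.5, 0.1, 79.6]
force: [0.5, -3.4, 8.0]
gripper_width: 11.4
time_s: 6.5
ee_pos: [713.5, -98.3, 317.5]
ee_rot: [179.6, 0.1, 79.6]
force: [3.0, -4.0, 1.6]
gripper_width: 11.1
```

The bar is at vibe x ≈ 124, so about 1.64 rad. Release and lift clear.

```bash
python3 -m inch '[{"x":0,"y":0,"z":0,"yaw":0,"gripper":0.6},{"x":0,"y":0,"z":0,"yaw":0,"gripper":0.6},{"x":0,"y":0,"z":0,"yaw":0,"gripper":0.6},{"x":0,"y":0,"z":0,"yaw":0,"gripper":0.6},{"x":0,"y":0,"z":0,"yaw":0,"gripper":0.6},{"x":0,"y":0,"z":-1,"yaw":0,"gripper":0.6},{"x":0,"y":0,"z":-2,"yaw":0,"gripper":0.6},{"x":0,"y":0,"z":-2,"yaw":0,"gripper":0.6},{"x":0,"y":0,"z":-2,"yaw":0,"gripper":0.6},{"x":0,"y":0,"z":0,"yaw":0,"gripper":0.6}]'
```

```text
time_s: 7.33
ee_pos: [710.6, -95.1, 392.7]
ee_rot: [179.6, -0.1, 79.7]
force: [1.2, 0.3, 0.8]
gripper_width: 72.4
```

Now clear of the arm: x back to the bed's middle, then to y ≈ +94, above the mould's far end. The fingers go to about 60 mm wide so that two contacts push squarely.

```bash
python3 -m inch '[{"x":0,"y":-3,"z":0,"yaw":0,"gripper":0.3},{"x":0,"y":-3,"z":0,"yaw":0,"gripper":0.3},{"x":0,"y":-3,"z":0,"yaw":0,"gripper":0.3},{"x":0,"y":-3,"z":0,"yaw":0,"gripper":0.3},{"x":2.6,"y":0,"z":0,"yaw":0,"gripper":0.3},{"x":2.6,"y":0,"z":0,"yaw":0,"gripper":0.3},{"x":2.6,"y":0,"z":0,"yaw":0,"gripper":0.3},{"x":2.6,"y":0,"z":0,"yaw":0,"gripper":0.3},{"x":2.6,"y":0,"z":0,"yaw":0,"gripper":0.3},{"x":0,"y":0,"z":0,"yaw":0,"gripper":0.3}]'
python3 -m inch '[{"x":0,"y":0,"z":2.5,"yaw":0,"gripper":0.3},{"x":0,"y":0,"z":2.5,"yaw":0,"gripper":0.3},{"x":0,"y":0,"z":2.5,"yaw":0,"gripper":0.3},{"x":0,"y":0,"z":2.5,"yaw":0,"gripper":0.3},{"x":0,"y":0,"z":2.5,"yaw":0,"gripper":0.3},{"x":0,"y":0,"z":2.5,"yaw":0,"gripper":0.3},{"x":0,"y":0,"z":2,"yaw":0,"gripper":0.3},{"x":0,"y":0,"z":0,"yaw":0,"gripper":0.3}]'
python3 - <<'E'
from h import *; from workcell import cams
a=cams.grab_frame("scene"); w=cams.grab_frame("wrist"); np.savez("pics/w3.npz",**w)
A=cv2.resize(a["pixels"][150:350,190:440,::-1],None,fx=1.6,fy=1.6); B=cv2.resize(w["pixels"][:,:,::-1],(400,300))
cv2.imwrite("pics/p7.png",np.hstack([np.vstack([A,np.zeros((300-A.shape[0],400,3),np.uint8)]) if A.shape[0]<300 else A[:300],B]))
c=np.radians(-10.5); ux=np.array([np.cos(c),np.sin(c)]); uy=np.array([-ux[1],ux[0]]); o=np.array([598,-38.5])
for x in(-52,54): print(proj(w,[*(o+x*ux+65*uy),82])[0].round()*400/640)
E
```

```text
time_s: 8.17
ee_pos: [615.2, 58.3, 386.2]
ee_rot: [-179.8, -0.2, 79.9]
force: [-0.2, -0.6, -0.8]
gripper_width: 59.6
time_s: 8.83
ee_pos: [612.3, 53.0, 212.2]
ee_rot: [-179.4, 0.1, 79.6]
force: [-1.5, 0.1, -0.0]
gripper_width: 59.5
[161.25  168.125]
[245.    168.125]
```

View pics/p7.png

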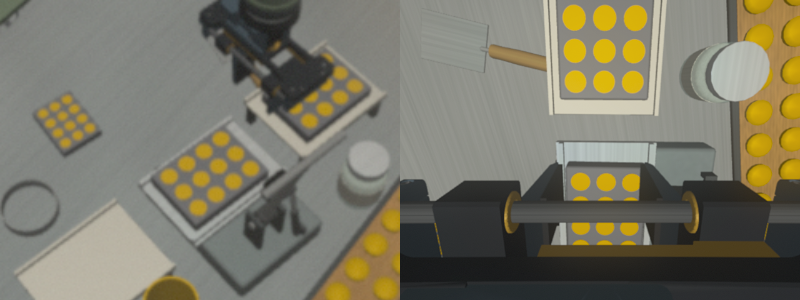

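The arm stands open, leaning back, and the mould is undisturbed on the bed. Its far end is at wrist-crop row ~162, a few mm beyond the prediction, so I'll add 6 mm before descending.

```bash
python3 -m inch '[{"x":0.6,"y":0.4,"z":0,"yaw":0,"gripper":0.3},{"x":0,"y":0,"z":2,"yaw":0,"gripper":0.3},{"x":0,"y":0,"z":2,"yaw":0,"gripper":0.3},{"x":0,"y":0,"z":2,"yaw":0,"gripper":0.3},{"x":0,"y":0,"z":2,"yaw":0,"gripper":0.3},{"x":0,"y":0,"z":2,"yaw":0,"gripper":0.3},{"x":0,"y":0,"z":1.6,"yaw":0,"gripper":0.3},{"x":0,"y":0,"z":1,"yaw":0,"gripper":0.3},{"x":0,"y":0,"z":0,"yaw":0,"gripper":0.3}]'
python3 -m inch '[{"x":-0.6,"y":0,"z":0,"yaw":0,"gripper":0.3},{"x":-0.6,"y":0,"z":0,"yaw":0,"gripper":0.3},{"x":-0.6,"y":0,"z":0,"yaw":0,"gripper":0.3},{"x":-0.6,"y":0,"z":0,"yaw":0,"gripper":0.3},{"x":-0.6,"y":0,"z":0,"yaw":0,"gripper":0.3},{"x":-0.6,"y":0,"z":0,"yaw":0,"gripper":0.3}]'
```

```text
time_s: 9.68
ee_pos: [620.8, 58.7, 90.2]
ee_rot: [-179.9, 0.0, 79.6]
force: [-0.6, -0.6, -0.6]
gripper_width: 59.6
time_s: 10.18
ee_pos: [615.7, 23.4, 92.6]
ee_rot: [179.8, -0.2, 79.6]
force: [1.0, 5.5, 4.9]
gripper_width: 59.3
```

```bash
python3 -m inch '[{"x":-0.8,"y":0,"z":0.1,"yaw":0,"gripper":0.3},{"x":-0.8,"y":0,"z":0.1,"yaw":0,"gripper":0.3},{"x":-0.8,"y":0,"z":0,"yaw":0,"gripper":0.3},{"x":-0.8,"y":0,"z":0,"yaw":0,"gripper":0.3},{"x":-0.8,"y":0,"z":0,"yaw":0,"gripper":0.3},{"x":-0.8,"y":0,"z":0,"yaw":0,"gripper":0.3}]'
python3 -m inch '[{"x":-0.8,"y":0,"z":0,"yaw":0,"gripper":0.3},{"x":-0.8,"y":0,"z":0,"yaw":0,"gripper":0.3},{"x":-0.8,"y":0,"z":0,"yaw":0,"gripper":0.3},{"x":-0.8,"y":0,"z":0,"yaw":0,"gripper":0.3}]'
python3 - <<'E'
from h import *; from workcell import cams
w=cams.grab_frame("wrist"); t=cams.grab_frame("scene")
A=cv2.resize(t["pixels"][170:380,170:450,::-1],(400,300)); B=cv2.resize(w["pixels"][:,:,::-1],(400,300))
cv2.imwrite("pics/p8.png",np.hstack([A,B]))
E
```

```text
time_s: 10.68
ee_pos: [606.7, -24.2, 90.3]
ee_rot: [179.8, -0.1, 79.6]
force: [0.4, 6.1, 4.9]
gripper_width: 59.4
time_s: 11.02
ee_pos: [600.9, -55.6, 90.3]
ee_rot: [179.9, -0.1, 79.6]
force: [0.9, 5.1, 4.6]
gripper_width: 59.6
```

View pics/p8.png

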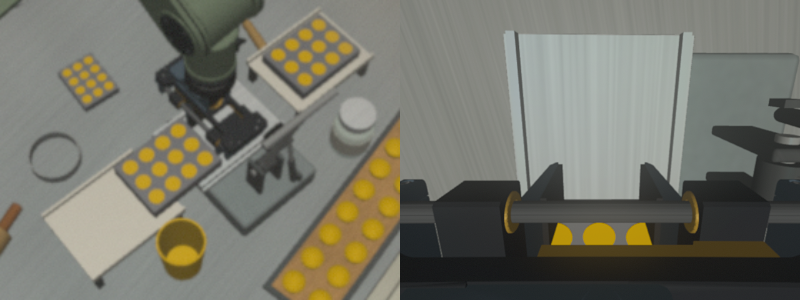

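The mould is crossing the gap straight and flat, and the arm is still open. About 120 mm remain; I'll push 105 and then measure.

```bash
python3 -m inch '[{"x":-0.8,"y":0,"z":0.1,"yaw":0,"gripper":0.3},{"x":-0.8,"y":0,"z":0.1,"yaw":0,"gripper":0.3},{"x":-0.8,"y":0,"z":0,"yaw":0,"gripper":0.3},{"x":-0.8,"y":0,"z":0,"yaw":0,"gripper":0.3},{"x":-0.8,"y":0,"z":0,"yaw":0,"gripper":0.3},{"x":-0.8,"y":0,"z":0,"yaw":0,"gripper":0.3},{"x":-0.8,"y":0,"z":0,"yaw":0,"gripper":0.3}]'
python3 -m inch '[{"x":-0.8,"y":0,"z":0,"yaw":0,"gripper":0.3},{"x":-0.8,"y":0,"z":0,"yaw":0,"gripper":0.3},{"x":-0.8,"y":0,"z":0,"yaw":0,"gripper":0.3},{"x":-0.8,"y":0,"z":0,"yaw":0,"gripper":0.3},{"x":-0.8,"y":0,"z":0,"yaw":0,"gripper":0.3},{"x":-0.5,"y":0,"z":0,"yaw":0,"gripper":0.3},{"x":-0.2,"y":0,"z":0,"yaw":0,"gripper":0.3},{"x":0,"y":0,"z":0,"yaw":0,"gripper":0.3}]'
python3 - <<'E'
from h import *; from workcell import cams
s=cams.grab_frame("scene"); np.savez("pics/s9.npz",**s)
cv2.imwrite("pics/p9.png",cv2.resize(s["pixels"][250:380,180:340,::-1],None,fx=4.5,fy=4.5,interpolation=cv2.INTER_CUBIC))
E
```

```text
time_s: 11.7
ee_pos: [589.4, -111.8, 86.6]
ee_rot: [-179.9, 0.0, 79.6]
force: [-0.2, 3.5, 2.0]
gripper_width: 59.1
time_s: 12.37
ee_pos: [581.4, -157.8, 87.1]
ee_rot: [180.0, 0.0, 79.6]
force: [-0.2, -0.6, 0.5]
gripper_width: 59.1
```

View pics/p9.png

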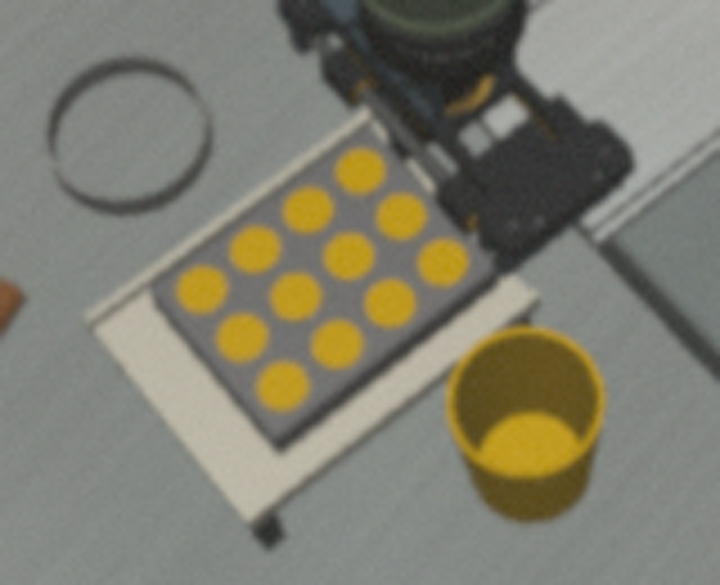

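```bash
python3 - <<'E'
from h import *
f=np.load("pics/s9.npz")
g=lambda u,v,z: at(f,(180+(u+.5)/4.5-.5,250+(v+.5)/4.5-.5),z)
c=np.radians(-10.5); ux=np.array([np.cos(c),np.sin(c)]); uy=np.array([-ux[1],ux[0]]); o=np.array([598,-38.5])
V=lambda p:(np.round([(p-o)@ux,(p-o)@uy],1)).tolist()
for u,v in[(201,290),(361,171),(443,263),(283,386)]: print("cav",V(g(u,v,80)))
print("mean",V(np.mean([g(u,v,80) for u,v in[(201,290),(361,171),(443,263),(283,386)]],0)))
for n,u,v,z in[("front-y",90,320,64),("front+y",365,112,64),("back-y",250,522,56),("back+y",538,297,60),("mould bot -y back",281,448,56)]: print(n,V(g(u,v,z)))
E
```

```text
cav [-27.7, -259.1]
cav [-27.5, -159.4]
cav [38.5, -159.7]
cav [38.4, -258.5]
mean [5.4, -209.2]
front-y [-57.6, -308.7]
front+y [-59.9, -133.3]
back-y [74.1, -309.2]
back+y [76.0, -130.8]
mould bot -y back [54.1, -275.3]
```

Mould y is −209 against about −221 for the rest's centre, so 12 mm short with about 3 mm of gap to the fingers. Push another 14 mm gently, then back off and lift.

```bash
python3 -m inch '[{"x":-0.4,"y":0,"z":0,"yaw":0,"gripper":0.3},{"x":-0.4,"y":0,"z":0,"yaw":0,"gripper":0.3},{"x":-0.4,"y":0,"z":0,"yaw":0,"gripper":0.3},{"x":-0.2,"y":0,"z":0,"yaw":0,"gripper":0.3},{"x":0,"y":0,"z":0,"yaw":0,"gripper":0.3},{"x":0.8,"y":0,"z":0,"yaw":0,"gripper":0.3},{"x":0.8,"y":0,"z":0,"yaw":0,"gripper":0.3}]'
python3 -m inch '[{"x":0,"y":0,"z":-2.5,"yaw":0,"gripper":0.3},{"x":0,"y":0,"z":-2.5,"yaw":0,"gripper":0.3},{"x":-1,"y":-2.5,"z":-2.5,"yaw":0,"gripper":0.3},{"x":-1,"y":-3,"z":-2.5,"yaw":0,"gripper":0.3},{"x":0,"y":-3.5,"z":-1,"yaw":0,"gripper":0.3},{"x":0,"y":-3.5,"z":0,"yaw":0,"gripper":0.3},{"x":0,"y":-3.5,"z":0,"yaw":0,"gripper":0.3},{"x":0,"y":-3,"z":0,"yaw":0,"gripper":0.3},{"x":0,"y":0,"z":0,"yaw":0,"gripper":0.3}]'
python3 - <<'E'
from h import *; from workcell import cams
s=cams.grab_frame("top"); np.savez("pics/t10.npz",**s)
cv2.imwrite("pics/p10.png",cv2.resize(s["pixels"][150:280,290:470,::-1],None,fx=4.4,fy=4.4,interpolation=cv2.INTER_CUBIC))
E
```

```text
time_s: 13.0
ee_pos: [581.9, -155.1, 87.0]
ee_rot: [180.0, 0.0, 79.6]
force: [0.5, -0.0, 0.7]
gripper_width: 59.7
time_s: 13.75
ee_pos: [385.4, -138.4, 196.6]
ee_rot: [-179.7, -0.0, 79.6]
force: [-0.6, -0.6, 0.6]
gripper_width: 59.3
```

View pics/p10.png

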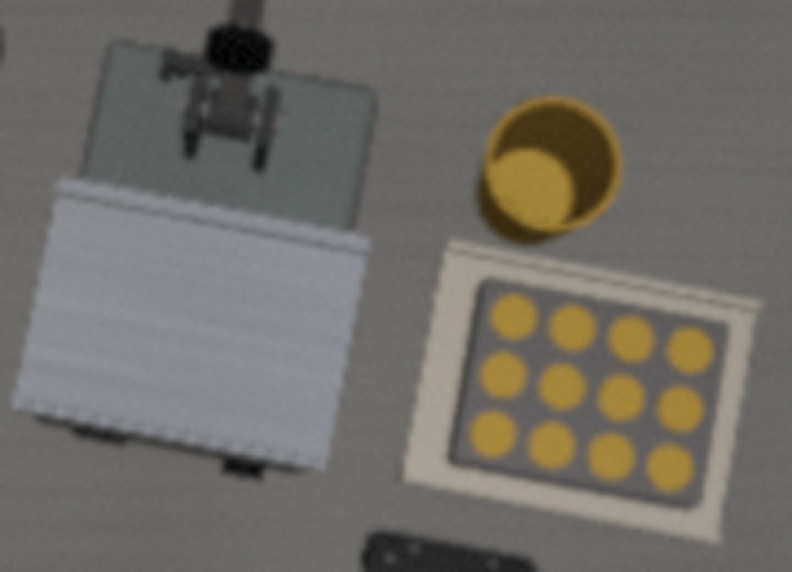

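The mould lies flat inside the rest (crop centre about (592,393)), with margins at both ends. The arm is open and the cup is unmoved. One numeric check, then hand in.

```bash
python3 - <<'E'
from h import *; from workcell import env,telemetry
f=np.load("pics/t10.npz")
m=np.mean([at(f,(290+(u+.5)/4.4-.5,150+(v+.5)/4.4-.5),80) for u,v in[(513,317),(691,351),(670,468),(493,435)]],0)
c=np.radians(-10.5); ux=np.array([np.cos(c),np.sin(c)]); uy=np.array([-ux[1],ux[0]]); d=m-np.array([561.4,-257.8])
print(m,"rest x,y",d@ux,d@uy,telemetry.state()["force"])
if abs(d@ux)<11 and abs(d@uy)<15: print("done",env.job_done())
E
```

```text
[ 559.06017645 -258.79384336] rest x,y -2.1195294173424126 -1.4036003360323581 [ 1.96639301  0.06785544 -0.16119859]
the job is handed in; nothing more can be done
done None
```

The job is done and handed in at about 14 s of the 51 s allowed; no verdict is reported.

- **Arm:** I gripped the cross bar, carried it along its arc to about 1.64 rad and let go. The later pictures show it standing open and leaning back, untouched. I did not measure its final angle.
- **Mould:** Only after that I pushed it off the bed with two spread fingers, in two pushes onto the empty rest on the robot's right. The first push stopped about 12 mm short.
- **Last check:** From the top camera the mould's middle is about 2 mm off the rest's middle front to back and 1.4 mm off along the slide. It looks flat, with a margin at both ends.
- **Other things:** In the last picture the cup had not moved. I did not measure the others again, but nothing was seen to be touched. The robot is clear of everything, with force readings within about 2 N.

Two things went wrong. The first move calls were refused because every row needs all its keys. The bar was also about 4 mm from where the top view put it, which I corrected from the wrist view.

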